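# Ready the tumbler for unloading: pan under the mouth, speed slider to the clip

### The job

Get the rock tumbler ready to unload: first slide the steel catch pan across the shelf, flat and without lifting it, until it stands wholly inside the grey ring below the barrel's open mouth. Only then slide the speed paddle on the tumbler's sloping panel along its track until the middle of the paddle is in line with the finger of the steel clip, and let go. Leave everything else on the shelf where it is.

Things in the scene. Friction and masses are not known exactly. Their poses are not given: they have to be found in the camera images.
- tumbler: Rotary rock tumbler, fixed. Origin on the shelf at the front face of its grey motor base; own x points away from the robot, own y to the left as the robot sees it (yaw up to 0.12 rad). Base: x 0 to 220, y -205 to 265, 100 mm high. Right part: barrel with open mouth towards the robot. Left part: sloping control panel in front of a tower with a roof visor, top 231 mm.
- panel (a point): Middle of the track, on the face of the sloping panel at the tumbler's left front (tumbler x -40, y 140, z 89 mm). The face (y 25 to 265) rises away from the robot at 35 degrees to the horizontal, from a front lip at x -110, z 40 to x 0, z 117 mm: its outward normal is (-0.574, 0, 0.819) in the tumbler's axes.
- visor (a point): Middle of the lower front edge of the tumbler's roof visor (x -50, y 145, z 217 mm; 14 mm thick, y 20 to 270), which overhangs the panel from there backwards. A gripper pointing straight down does not fit over the paddle: tilt the tool back towards the robot, 35 degrees (along the panel's normal) is best.
- mouth (a point): Centre of the barrel's open mouth (radius 62 mm), facing the robot, at x -74, y -100, z 203 mm of the tumbler. The black barrel lies behind it along x; in front of the base nothing of it is lower than 120 mm.
- ring (a point): Centre, on the shelf, of the thin grey ring painted below the barrel's mouth (inner radius 79 mm, no height); it lies at x = -90, y = -100 mm of the tumbler.
- pan: Loose round stainless pan, 130 mm across, 45 mm high, about 0.5 kg, slides freely. Origin: centre of its underside. Black handle: level bar 18 mm wide, 14 thick, along the pan's own -x from 62 to 135 mm from the centre, 31 to 45 mm above the shelf; grip it across its width about 105 mm out. Starts on a grey parking ring, 150 to 450 mm to the right of the ring below the mouth.
- speed (a joint): Speed slider, 0 at the right end of its track, growing to 0.12 m as the paddle moves to the tumbler's own +y (left). About 3 N moves it and it stays where it is left. Starts between 0 and 0.03.
- paddle (a point): Middle of the slider's black paddle, 40 mm out from the panel's face along its normal. A bar standing square on the panel (leaning 35 degrees towards the robot), 16 mm wide along the track (tumbler y), 30 mm up the slope, solid from 12 to 62 mm off the face. Grip it across the 16 mm, tool along the panel's normal; over 60 mm of room either side.
- clip: Fixed steel clip on the panel's lower front lip: a plate 30 mm wide, 28 mm up the slope, with a finger 5 mm wide pointing on up the slope to 62 mm from the lip, 3 mm thick. Origin on the lip, on the finger's middle line; axes parallel to the tumbler's. It marks the wanted speed: it stands 55 to 115 mm along the slider's travel.
- tub: Sealed teal plastic grit tub, 112 mm across, 111 mm high; bystander at the left. Origin under its centre.
- vial: Cork-topped glass vial, upright, 34 mm across, 74 mm high; bystander standing in front of the panel, nearer the robot. Origin under its centre.
- slab: Banded agate slab lying flat, 85 x 125 x 12 mm; bystander between the pan's lane and the robot. Origin under its centre.
- scoop: Stainless measuring scoop, cup 54 mm across, 34 mm high, flat handle, 155 mm long; bystander at the left front. Origin under the cup.
- brush: Small brush lying on the shelf to the right of the pan; bystander.
- geode: Grey rough stone, 86 mm across, 53 mm high; bystander left of the tumbler. Origin under its centre.

How it is judged:
By the outcome, as a careful person would: the job done as asked, in the order asked, and still so for the second after the job is handed in, with the robot touching nothing.
It also fails if it takes over 54 s, if anything falls off the work surface, if the arm or the gripper's body presses on something with over 40 N, if the wrist force passes 120 N, or if a joint passes its speed limit or range.

### The arm

A 7-joint arm with a two-finger parallel gripper is mounted at the origin on the work surface. World frame = base frame: x ahead of the robot, y to its left, z up, the work surface at z = 0. Lengths are in m, angles in rad, forces in N, time in s.
With the tool pointing down it reaches from about 0.4 to 0.875 m from the base axis. Payload 19.3 kg.
Tool frame: the origin (TCP) lies midway between the tips of the shut fingers; the grasp point (between the pads) lies 19 mm behind it; z points along the fingers, y is the line along which they close (so a half turn about z gives the same grasp; the last joint's range is limited). The gripper opens to 85 mm and grips with 20 to 120 N. Pads are 22 mm wide; open, the fingers measure 114 mm over their backs; the gripper's body (76 mm by 85 mm) begins 54 mm behind the grasp point. The pads swing forward as they close: fully open they stand 13 mm farther back than shut.
Start: joints at [1.147, 0.521, -0.036, 1.599, 0.021, 1.021, -0.113], TCP at [0.217, -0.586, 0.231] pointing down, gripper open.
Joint ranges: [-2.91, 2.91], [-0.3, 2.13], [-1.5, 1.42], [0.17, 2.43], [-1.26, 4.41], [0.16, 1.93], [-2.52, 2.52]. Speed limits (rad/s): [1.89, 1.89, 2.39, 2.39, 3.01, 3.01, 3.01].

### API

Orientations are given as [roll, pitch, yaw] about the fixed x, y, z axes, in that order (R = Rz(yaw) Ry(pitch) Rx(roll)).
In Python, from workcell import * gives the robot as it stands. The module is installed in compiled form; this text tells all that it offers.
- The arm moves only by the tool play_rows, never from a script. Its argument "deltas" is a list of rows, each a list of 7 numbers: the shift along the tool's x, y, z in units of 500 mm (1.0 is 500 mm), then the turn, a rotation vector about the tool's x, y, z in units of 120 degrees (1.0 is 120 degrees), then the closure, from 0 (fully open) to 1 (shut). A call has 1 to 10 rows; each row is the pose to reach, as a shift and turn from the pose commanded when the call began, along the tool's axes at that moment; what a row does not reach only later rows make up. A row lasts 1/10 s, in which the tool goes at most 50 mm and 8.59 degrees, less where a joint would pass 70% of its speed; a pose out of reach is approached as far as the arm can. A call with a number of a shift or a turn outside -1 to 1 is refused whole. A call with a gripper value outside its range is refused whole. The fingers move at their own pace and stop on an object; "newtons" is the grip in N (left out, the last holds). Time passes only in rows, so rows that repeat a pose let the fingers close. It gives the time, the measured TCP pose, the force, the opening and the grip force at its end, in the units of the state.
- observe(): the state, without advancing time (a new reading comes with each control period).
- grab_frame(name): name is "side" or "top"; returns the picture (400x640x3 uint8, red, green, blue); there is no depth.
- get_calibration(name): a dict with "fovy" (degrees; the focal length in pixels is half the picture's height over the tangent of half this angle, whatever the lens; pixels are square), "cx", "cy" (the principal point, pixels), "k1" (the pictures are not rectified: a ray, as slopes to the right and down, at radius r is drawn at 1 + k1 r^2 times it, then the intrinsics apply), "xyz" and "rotation" of the camera in the world. Camera axes: x right, y down, z forward; pixel columns grow to the right and rows downward; lengths in m; the calibration is good to about 2 mm. A picture is of the moment at which its call begins. get_calibration takes no time and is no camera call.
- job_done(): hands the job in; it is judged then, once.
The state is a dict: "clock": time; "qpos": joint angles; "qd": joint speeds; "joint_efforts": joint torques, N m; "position": TCP position; "tool_rot": TCP orientation; "force": force on the tool from outside, world axes, zero at the start; "moment": the same for the moment, N m; "grip_width": finger opening in m; "finger_force": force on a finger pad.
Only numpy, scipy, OpenCV 4.12 (cv2) and the standard library are available. Lean on these libraries where they do the work, as an engineer would, in place of code of your own. Each camera call takes 0.05 s, during which the arm holds its last target. There are 200 camera calls.

## Working session

There is one attempt and no reset: what is moved stays moved. The work goes in short steps, Python scripts to look and compute and a tool call to move; the robot and the scene stay as the last step left them, time stands still between calls to the robot, and variables do not carry over. Pictures are saved under pics/ and viewed, at most 10 in all, crops included, and the job is handed in when it is done.

Besides the shell and the picture viewer there is one more tool, called after ">>>" by a JSON object that holds its "fn" and its "kwargs", one argument or row to a line. play_rows: Moves the arm, as the interface text tells. Its arguments: {"type":"object","properties":{"deltas":{"type":"array"},"newtons":{"type":"number"}},"required":["deltas"]}

```bash
mkdir -p pics
cat > h.py <<'E'
import numpy as np, cv2
from workcell import *
from scipy.spatial.transform import Rotation as R
def cam(n):
    c=get_calibration(n); f=200/np.tan(np.radians(c["fovy"])/2); return c,f
def ray(n,u,v):
    c,f=cam(n); d=np.array([(u-c["cx"])/f,(v-c["cy"])/f]); s=d.copy()
    for _ in range(30): s=d/(1+c["k1"]*(s@s))
    Rm=np.array(c["rotation"]); 
    return np.array(c["xyz"]),Rm@np.array([s[0],s[1],1.])
def atz(n,u,v,z):
    o,d=ray(n,u,v); return o+d*(z-o[2])/d[2]
def proj(n,p):
    c,f=cam(n); q=np.array(c["rotation"]).T@(np.asarray(p)-c["xyz"]); s=q[:2]/q[2]; s=s*(1+c["k1"]*(s@s))
    return np.array([c["cx"]+f*s[0],c["cy"]+f*s[1]])
def tri(uv1,uv2):
    o1,d1=ray("top",*uv1);o2,d2=ray("side",*uv2)
    A=np.stack([d1,-d2],1);t=np.linalg.lstsq(A,o2-o1,rcond=None)[0]
    a,b=o1+t[0]*d1,o2+t[1]*d2
    return (a+b)/2,np.linalg.norm(a-b)
E
python3 - <<'E'
from h import *
for n in ("top","side"):
    im=grab_frame(n); cv2.imwrite(f"pics/{n}0_raw.png",im[:,:,::-1]); 
    cv2.imwrite(f"pics/{n}0.png",cv2.resize(im[:,:,::-1],(800,500),interpolation=cv2.INTER_CUBIC)); print(n,get_calibration(n))
s=observe();print(s)
E
```

```text
top {'fovy': 44.320543575504644, 'cx': 317.83259481975585, 'cy': 201.8343900323754, 'k1': -0.10518922864825922, 'xyz': array([ 0.31961945, -0.03070768,  1.52762709]), 'rotation': array([-2.98386656, -0.00637906, -1.58220099])}
side {'fovy': 42.87822517486478, 'cx': 321.2237008870074, 'cy': 197.7722739266417, 'k1': -0.13811017122914357, 'xyz': array([-0.14348509,  0.98114777,  0.92217658]), 'rotation': array([-2.12272906,  0.01758931, -2.55151932])}
{'clock': 0.1, 'qpos': array([ 1.14677447,  0.52197906, -0.03631984,  1.59990635,  0.02122142,
        1.0210934 , -0.1127789 ]), 'qd': array([ 8.88763275e-04, -9.90647851e-04, -4.78875397e-06, -8.92838142e-04,
        9.24880598e-04,  1.19139202e-03, -5.00505372e-04]), 'joint_efforts': array([ 4.10900888e-03, -9.28502798e+01,  1.98410958e+00, -3.70539701e+01,
        1.81791605e-02,  5.34820516e-03, -6.24618156e-05]), 'position': array([ 0.21641701, -0.58603736,  0.230784  ]), 'tool_rot': array([-3.14059609e+00,  9.03709525e-05,  3.53835833e-01]), 'force': array([0.71347513, 0.30642013, 0.15609596]), 'moment': array([-0.00968383,  0.00200397, -0.06880199]), 'finger_force': 0.0, 'grip_width': 0.08559926888416032}
```

View pics/top0.png

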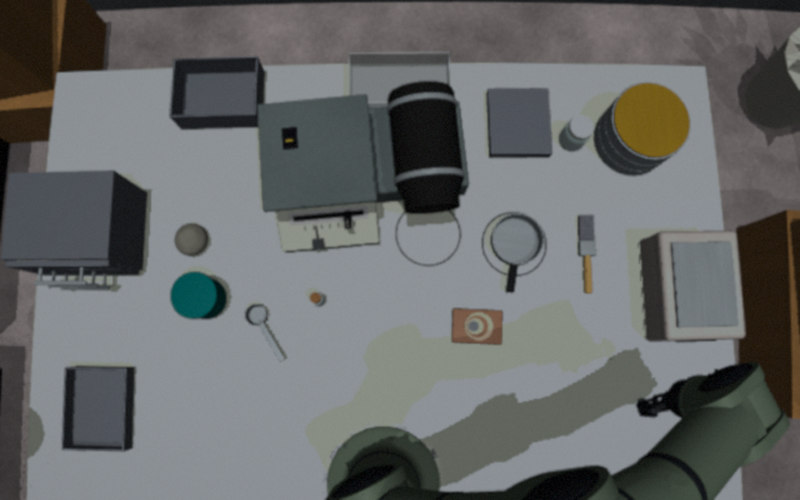

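View pics/side0.png

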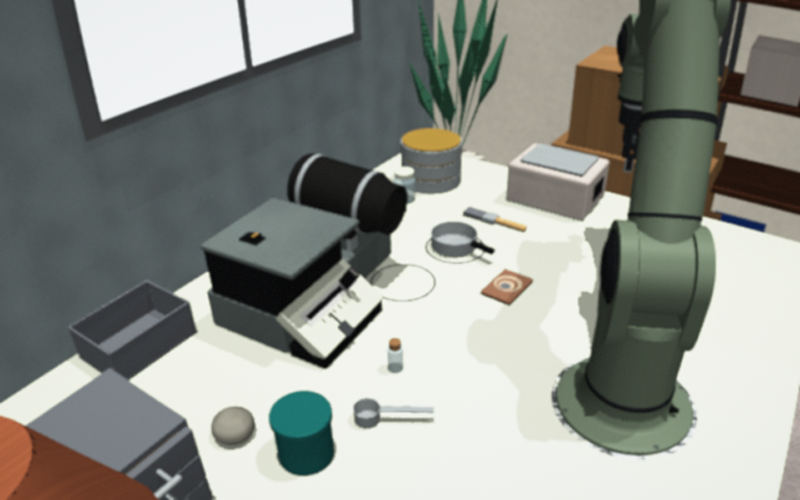

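Top view (800-wide): mouth ring about (428,235), pan about (516,240) with its handle end at (511,288), paddle (348,220), clip (319,240), slab (477,326). I'll take enlarged crops to measure accurately.

```bash
sed -i 's/Rm=np.array(c\["rotation"\])/Rm=R.from_euler("xyz",c["rotation"]).as_matrix()/; s/np.array(c\["rotation"\]).T/R.from_euler("xyz",c["rotation"]).as_matrix().T/' h.py
python3 - <<'E'
from h import *
a=cv2.imread("pics/top0_raw.png")[140:260,200:460]; cv2.imwrite("pics/tc.png",cv2.resize(a,(780,360),interpolation=cv2.INTER_CUBIC))
a=cv2.imread("pics/side0_raw.png")[160:300,160:360]; cv2.imwrite("pics/sc.png",cv2.resize(a,(800,560),interpolation=cv2.INTER_CUBIC))
print(proj("top",observe()["position"]),atz("top",428*.8,235*.8,0),atz("top",516*.8,240*.8,.045))
E
```

```text
[524.54950107 314.92907228] [ 0.60600641 -0.12151554  0.        ] [ 0.58296779 -0.33600707  0.045     ]
```

View pics/tc.png

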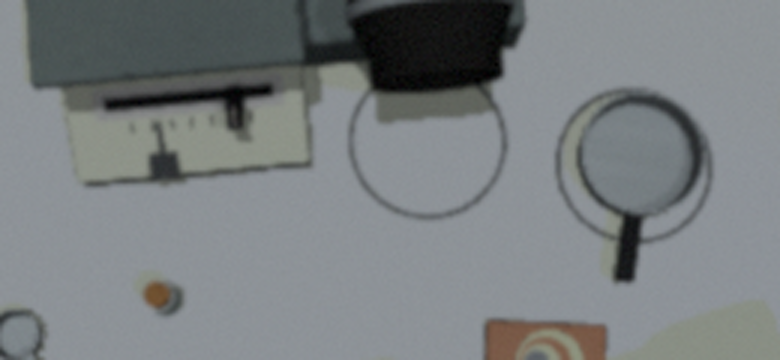

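View pics/sc.png

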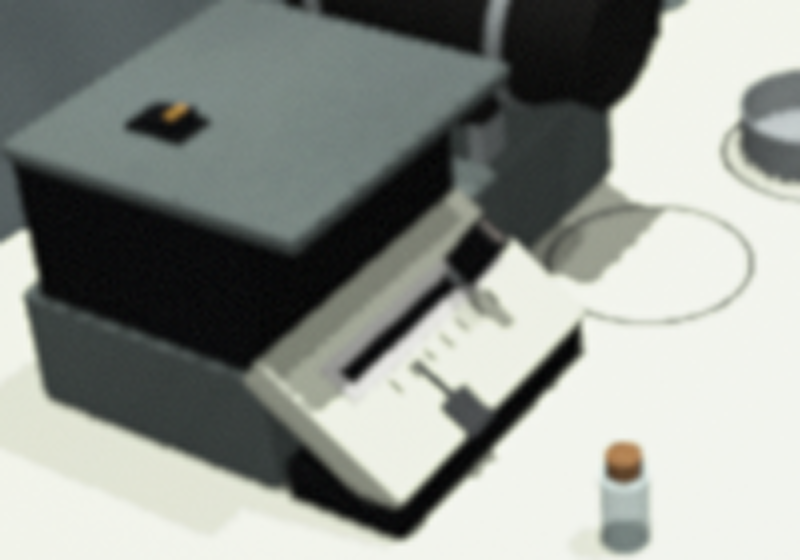

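Top crop: ring centre (428,139), panel front corners (84,185) and (311,165), clip plate foot (165,181), finger tip (158,125), paddle (236,88–130), pan rim centre (640,155), handle end (624,281). Side crop: lip corners (402,507) and (583,300), visor corners (293,250) and (507,72), finger tip (418,365), ring centre (652,264).

Run:
```python
from h import *
from scipy.optimize import least_squares
T=lambda u,v:("top",200+u/3,140+v/3)
S=lambda u,v:("side",160+u/4,160+v/4)
th=np.linspace(0,2*np.pi,1)
obs=[(T(84,185),(-.110,.265,.040)),(T(311,165),(-.110,.025,.040)),(S(402,507),(-.110,.265,.040)),(S(583,300),(-.110,.025,.040)),
(T(35,86),(-.05,.270,.231)),(S(293,250),(-.05,.27,.231)),(S(507,72),(-.05,.02,.231)),(T(350,139),(-.09,-.02,0)),(T(506,139),(-.09,-.18,0)),(T(428,217),(-.17,-.1,0))]
def W(p,q):
    c,s=np.cos(p[2]),np.sin(p[2]); return np.array([p[0]+c*q[0]-s*q[1],p[1]+s*q[0]+c*q[1],q[2]])
f=lambda p:np.concatenate([proj(o[0],W(p,q))-o[1:] for o,q in obs])
r=least_squares(f,[.7,0,0],loss="soft_l1");p=r.x;print("tumbler",p);print(np.round(f(p).reshape(-1,2),1).tolist())
u=np.array([np.cos(np.radians(35)),0,np.sin(np.radians(35))])
n=np.array([-u[2],0,u[0]])
def plane(o,off):
    # intersect ray with plane offset from face; return tumbler coords
    a,d=ray(*o); Rz=R.from_euler("z",-p[2]).as_matrix(); a=Rz@(a-[p[0],p[1],0]);d=Rz@d
    q0=np.array([-.04,.14,.089])+off*n
    t=(q0-a)@n/(d@n); q=a+t*d; return q, (q-np.array([-.11,0,.04]))@u
for nm,o,off in [("tipT",T(158,125),.003),("plT",T(165,181),.003),("tipS",S(418,365),.003),("plS",S(472,430),.003),("plcT",T(164,167),.003),("plcS",S(470,412),.003),("padT",T(236,100),.062),("padT2",T(236,125),.062),("padS",S(478,254),.04)]:
    q,l=plane(o,off);print(nm,np.round(q*1000,1),round(l*1000,1))
print("ring",W(p,(-.09,-.1,0)))
for k in (0,.01,.02,.03):
    for c in ("top","side"):
        out=[]
        for off in (.012,.062):
            for dl in (-.015,.015):
                for dy in (-.008,.008):
                    q=np.array([-.04,.08+k+dy,.089])+off*n+dl*u; m=proj(c,W(p,q)); out.append(np.round((m-[200,140])*3 if c=="top" else (m-160)*4).astype(int).tolist())
        print(k,c,out)
# pan
im=cv2.imread("pics/top0_raw.png")
print("pan rim", atz("top",200+640/3,140+155/3,.045),"end",atz("top",200+624/3,140+281/3,.045),"root",atz("top",200+631/3,140+216/3,.045))
print("slab",[atz("top",200+x/3,140+321/3,.012) for x in (487,606)])
```

```text
tumbler [ 0.69086351 -0.0137818   0.07891593]
[[-2.7, -0.2], [-0.7, -0.4], [0.2, -2.3], [1.7, 1.7], [-2.1, 0.1], [-0.2, -3.8], [1.1, -3.4], [0.3, 2.9], [-1.5, -1.5], [1.9, -0.3]]
tipT [-63.5 172.6  76.2] 58.9
plT [-114.8  173.4   40.3] -3.8
tipS [-65.8 178.7  74.6] 56.0
plS [-112.8  186.9   41.7] -1.3
plcT [-101.9  172.4   49.3] 12.0
plcS [-104.9  176.8   47.2] 8.3
padT [-61.5  88.3 149.7] 102.7
padT2 [-82.7  91.1 134.8] 76.8
padS [-66.7 100.3 119.1] 80.8
ring [ 0.60902702 -0.12056564  0.        ]
0 top [[256, 109], [240, 111], [253, 81], [237, 83], [256, 129], [240, 131], [253, 101], [237, 102]]
0 side [[493, 265], [481, 276], [463, 236], [451, 247], [524, 228], [512, 239], [494, 198], [481, 209]]
0.01 top [[246, 110], [230, 111], [243, 82], [227, 84], [246, 130], [230, 132], [243, 102], [226, 103]]
0.01 side [[486, 272], [473, 283], [455, 243], [443, 254], [517, 235], [504, 246], [486, 205], [473, 216]]
0.02 top [[236, 111], [220, 112], [233, 83], [217, 84], [236, 131], [219, 133], [232, 102], [216, 104]]
0.02 side [[478, 279], [466, 290], [448, 250], [435, 261], [509, 242], [497, 253], [478, 212], [465, 223]]
0.03 top [[226, 112], [210, 113], [223, 84], [207, 85], [225, 132], [209, 133], [222, 103], [205, 105]]
0.03 side [[470, 286], [458, 298], [440, 257], [427, 268], [501, 249], [489, 261], [470, 219], [457, 230]]
pan rim [ 0.58399603 -0.33771177  0.045     ] end [ 0.45442297 -0.31599276  0.045     ] root [ 0.52084324 -0.32577459  0.045     ]
slab [array([ 0.41793997, -0.17890077,  0.012     ]), array([ 0.41627213, -0.30207265,  0.012     ])]
```

```bash
cat > fit.py <<'E'
from h import *
from scipy.optimize import least_squares
T=lambda u,v:("top",200+u/3,140+v/3)
S=lambda u,v:("side",160+u/4,160+v/4)
def W(p,q):
    c,s=np.cos(p[2]),np.sin(p[2]); return np.array([p[0]+c*q[0]-s*q[1],p[1]+s*q[0]+c*q[1],q[2]])
u=np.array([np.cos(np.radians(35)),0,np.sin(np.radians(35))])
n=np.array([-u[2],0,u[0]])
E
python3 - <<'E'
from fit import *
obs=[(T(84,185),(-.110,.265,.040)),(T(311,165),(-.110,.025,.040)),(S(400,507),(-.110,.265,.040)),(S(583,300),(-.110,.025,.040)),
(T(35,86),(-.05,.270,.231)),(S(293,250),(-.05,.27,.231)),(S(507,72),(-.05,.02,.231)),(T(428,139.5),(-.09,-.1,0)),(S(652,262),(-.09,-.1,0)),(S(250,370),(0,.265,.117)),(T(66,92),(0,.265,.117))]
for sel in (obs,[o for o in obs if o[0][0]=="top"],[o for o in obs if o[0][0]=="side"]):
    f=lambda p:np.concatenate([proj(o[0],W(p,q))-o[1:] for o,q in sel])
    r=least_squares(f,[.7,0,0],loss="soft_l1");p=r.x;print(p,np.round(f(p).reshape(-1,2),1).tolist())
    # both-cam intersections
for nm,a,b in [("lipL",(84,185),(400,507)),("lipR",(311,165),(583,300)),("visL",(35,86),(293,250)),("ring",(428,139.5),(652,262)),("tip",(158,125),(418,365)),("vialtop",(158,293),(624,455)),("clipfoot",(165,181),(472,430))]:
    print(nm,tri(T(*a)[1:],S(*b)[1:]))
E
```

```text
[ 0.69161861 -0.01329086  0.08517994] [[-2.6, 0.0], [-0.6, -0.7], [1.1, -2.2], [1.6, 1.6], [-2.1, 0.4], [0.1, -3.7], [0.8, -3.4], [-0.6, 0.1], [-0.9, -0.9], [1.6, -3.5], [-3.7, -9.6]]
[ 0.69071912 -0.01896506  0.08559096] [[-0.8, 0.3], [1.3, -0.4], [-0.0, 0.7], [1.2, 0.4], [-1.8, -9.3]]
[ 0.68758869 -0.00274545  0.09274423] [[0.5, 0.7], [0.9, 3.7], [-0.8, -1.0], [-0.2, -1.5], [-1.8, 0.9], [0.6, -0.7]]
lipL (array([0.56419427, 0.23736889, 0.02630604]), np.float64(0.00578118717830462))
lipR (array([0.58053539, 0.00231236, 0.04490641]), np.float64(0.008066129631080953))
visL (array([0.62332078, 0.24887838, 0.21688413]), np.float64(0.0004168883751187237))
ring (array([ 0.61057404, -0.12337987, -0.00493621]), np.float64(0.0026799258318046825))
tip (array([0.61550995, 0.15420072, 0.0694822 ]), np.float64(0.000381441687147183))
vialtop (array([0.44564315, 0.15295063, 0.06602256]), np.float64(0.00019372556831207902))
clipfoot (array([0.56760364, 0.15319258, 0.03188208]), np.float64(0.008049268119091306))
```

```bash
cat >> h.py <<'E'
def go(pos,rot):
    "delta row (units of the move tool) from the measured pose to world pose; rot is a Rotation"
    s=observe();R0=R.from_euler("xyz",s["tool_rot"])
    d=R0.inv().apply(np.array(pos)-s["position"])/.5; w=(R0.inv()*rot).as_rotvec()/np.radians(120)
    return np.round(np.r_[d,w],4).tolist()
down=lambda y:R.from_euler("xyz",[np.pi,0,y])
E
python3 - <<'E'
from fit import *
T=lambda u,v:("top",200+(u+.5)/3-.5,140+(v+.5)/3-.5)
print("ring",atz(*T(428,139.5),0),"park",atz(*T(634,164.5),0),"rim",atz(*T(640,155),.045),"end",atz(*T(624,281),.045))
print(go((.48,-.322,.16),down(-.155)))
E
```

```text
ring [ 0.61191676 -0.12141984  0.        ] park [ 0.58295801 -0.33916427  0.        ] rim [ 0.58504985 -0.33671899  0.045     ] end [ 0.45545337 -0.3150089   0.045     ]
[0.6775, -0.3126, 0.1418, -0.0005, 0.0002, 0.243]
```

>>> {"fn": "play_rows", "kwargs": {
  "deltas": [
    [0.6775,-0.3126,0.1418,0,0,0.243,0.4],
    [0.6775,-0.3126,0.1418,0,0,0.243,0.4],
    [0.6775,-0.3126,0.1418,0,0,0.243,0.4],
    [0.6775,-0.3126,0.1418,0,0,0.243,0.4],
    [0.6775,-0.3126,0.1418,0,0,0.243,0.4],
    [0.6775,-0.3126,0.1418,0,0,0.243,0.4],
    [0.6775,-0.3126,0.1418,0,0,0.243,0.4],
    [0.6775,-0.3126,0.1418,0,0,0.243,0.4],
    [0.6775,-0.3126,0.1418,0,0,0.243,0.4],
    [0.6775,-0.3126,0.1418,0,0,0.243,0.4]
  ],
  "newtons": 30
}}

```text
clock: 1.1
position: [0.4801, -0.3219, 0.16]
tool_rot: [-3.141, 0.001, -0.154]
force: [-1.1, 0.3, 0.5]
grip_width: 0.0508
finger_force: 0.0
```

Run:
```python
from h import *
s=observe();print(s["clock"],s["position"],s["tool_rot"],s["grip_width"])
for n,x,y in (("top",340,130),("side",300,130)):
    im=grab_frame(n)[:,:,::-1]; globals()[n]=cv2.resize(im[y:y+120,x:x+130],(520,480),interpolation=cv2.INTER_CUBIC)[:,:400]
    print(n,(proj(n,s["position"])-[x,y])*4)
cv2.imwrite("pics/c1.png",np.hstack([top,side]))
print(go((.48,-.322,.02),down(-.155)))
```

```text
1.1 [ 0.48012915 -0.32188686  0.16000137] [-3.14145138e+00  9.29079414e-04 -1.53855559e-01] 0.050800461438260495
top [309.4455714  362.98238482]
side [361.84940178 140.52885394]
[0.0011, -0.003, 0.2809, 0.0002, 0.0002, -0.0007]
```

View pics/c1.png

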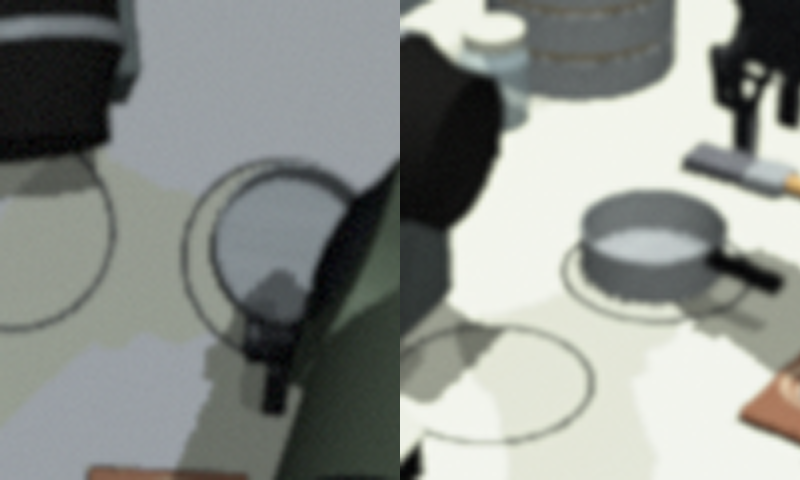

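The TCP projection (761,140 in the side half) sits between the two fingertips, so the calibration agrees with the arm. The handle is below the gripper; I'll descend.

>>> {"fn": "play_rows", "kwargs": {
  "deltas": [
    [0,0,0.08,0,0,0,0.4],
    [0,0,0.16,0,0,0,0.4],
    [0,0,0.22,0,0,0,0.4],
    [0,0,0.26,0,0,0,0.4],
    [0,0,0.278,0,0,0,0.4],
    [0,0,0.278,0,0,0,0.4]
  ]
}}

```text
clock: 1.8
position: [0.4792, -0.3229, 0.0208]
tool_rot: [-3.141, 0.001, -0.157]
force: [-1.2, -0.0, 0.5]
grip_width: 0.0512
finger_force: 0.0
```

Run:
```python
from h import *
s=observe();print(s["clock"],s["position"])
im=grab_frame("side")[:,:,::-1][130:250,360:490]; cv2.imwrite("pics/c2.png",cv2.resize(im,(520,480),interpolation=cv2.INTER_CUBIC))
```

```text
1.8 [ 0.47917687 -0.32291795  0.02081928]
```

View pics/c2.png

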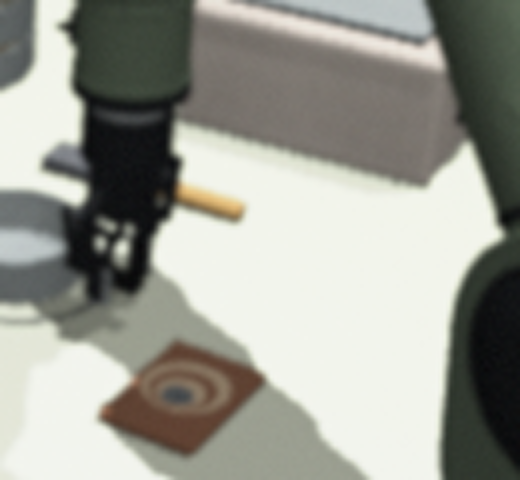

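The fingers straddle the handle at about (110,270), well clear of the slab. Closing.

>>> {"fn": "play_rows", "kwargs": {
  "deltas": [
    [0,0,0,0,0,0,0.7],
    [0,0,0,0,0,0,1],
    [0,0,0,0,0,0,1],
    [0,0,0,0,0,0,1],
    [0,0,0,0,0,0,1]
  ],
  "newtons": 30
}}

```text
clock: 2.35
position: [0.4805, -0.3225, 0.0222]
tool_rot: [3.141, -0.001, -0.155]
force: [-1.0, 0.6, 9.0]
grip_width: 0.0173
finger_force: 34.1
```

Run:
```python
from h import *
s=observe();print(s["clock"],s["position"],s["tool_rot"],s["grip_width"],s["finger_force"],s["force"])
p=s["position"]; print(go(p+[.027,.2165,0],R.from_euler("xyz",s["tool_rot"])))
```

```text
2.35 [ 0.48050235 -0.32247522  0.02223979] [ 3.14123719e+00 -9.93993658e-04 -1.55027713e-01] 0.017313384317511067 34.103137850761414 [-0.97584178  0.56581292  9.00971095]
[-0.0135, -0.4361, -0.0002, 0.0, 0.0, 0.0]
```

>>> {"fn": "play_rows", "kwargs": {
  "deltas": [
    [0,0,-0.002,0,0,0,1],
    [-0.0007,-0.02,-0.002,0,0,0,1],
    [-0.002,-0.06,-0.002,0,0,0,1],
    [-0.0034,-0.11,-0.002,0,0,0,1],
    [-0.005,-0.16,-0.002,0,0,0,1],
    [-0.0065,-0.21,-0.002,0,0,0,1],
    [-0.008,-0.26,-0.002,0,0,0,1],
    [-0.0096,-0.31,-0.002,0,0,0,1],
    [-0.011,-0.36,-0.002,0,0,0,1],
    [-0.0124,-0.4,-0.002,0,0,0,1]
  ]
}}

```text
clock: 3.35
position: [0.5049, -0.1219, 0.0226]
tool_rot: [-3.141, -0.0, -0.155]
force: [-0.5, -1.8, -0.4]
grip_width: 0.0172
finger_force: 33.1
```

>>> {"fn": "play_rows", "kwargs": {
  "deltas": [
    [-0.0007,-0.024,0,0,0,0,1],
    [-0.001,-0.036,0,0,0,0,1],
    [-0.001,-0.036,0,0,0,0,1]
  ]
}}

```text
clock: 3.65
position: [0.5073, -0.1052, 0.0225]
tool_rot: [-3.141, 0.0, -0.154]
force: [-1.4, 4.6, 4.9]
grip_width: 0.0174
finger_force: 33.8
```

Run:
```python
from h import *
s=observe();print(s["clock"],s["position"],s["tool_rot"],s["grip_width"],s["finger_force"],s["force"])
p=s["position"];y=s["tool_rot"][2]; print("pan est",p[:2]+.105*np.array([np.cos(y),np.sin(y)]))
for n,x,y in (("top",260,130),("side",250,150)):
    im=grab_frame(n)[:,:,::-1]; globals()[n]=cv2.resize(im[y:y+120,x:x+100],(400,480),interpolation=cv2.INTER_CUBIC)
cv2.imwrite("pics/c3.png",np.hstack([top,side]))
```

```text
3.65 [ 0.5072677  -0.10519071  0.02251845] [-3.14125838e+00  6.21140833e-05 -1.54085688e-01] 0.017384886822005532 33.81770968437195 [-1.42008681  4.61072224  4.94444442]
pan est [ 0.61102369 -0.12130576]
```

View pics/c3.png

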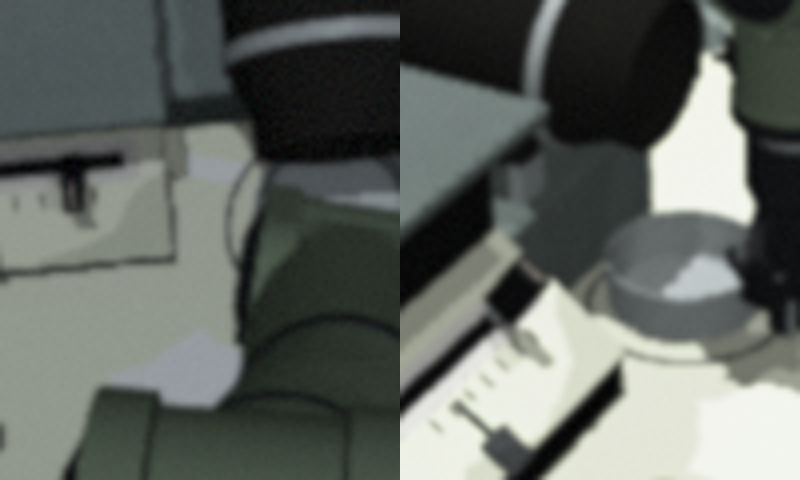

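Pan appears inside the ring, with an even gap around it (side half: pan foot 612–770 inside ring 588–785). Releasing and rising.

>>> {"fn": "play_rows", "kwargs": {
  "deltas": [
    [0,0,0,0,0,0,0.7],
    [0,0,0,0,0,0,0.5],
    [0,0,0,0,0,0,0.4],
    [0,0,-0.04,0,0,0,0.4],
    [0,0,-0.1,0,0,0,0.4],
    [-0.02,0,-0.2,0,0,0,0.4],
    [-0.06,0,-0.3,0,0,0,0.3],
    [-0.1,0,-0.4,0,0,0,0.2],
    [-0.1,0,-0.45,0,0,0,0.2],
    [-0.1,0,-0.45,0,0,0,0.2]
  ]
}}

```text
clock: 4.75
position: [0.4589, -0.0987, 0.2516]
tool_rot: [-3.141, -0.007, -0.156]
force: [1.3, -0.2, -0.5]
grip_width: 0.0683
finger_force: 0.0
```

```bash
cat >> fit.py <<'E'
P=[.6912,-.0145,.085]
Rz=R.from_euler("z",P[2])
RT=Rz*R.from_matrix(np.stack([u,[0,-1,0],-n],1))
def face(s,off,yy): return W(P,np.array([-.04,yy,.089])+off*n+s*u)
E
python3 - <<'E'
from fit import *
s=observe();print(s["position"],s["tool_rot"])
T=lambda u,v:("top",200+(u+.5)/3-.5,140+(v+.5)/3-.5)
w=atz(*T(236,116.5),.140);print("paddle top world",w)
q=Rz.inv().apply(w-[P[0],P[1],0]);print("in tumbler",q,"expect x",-.04-.062*.574)
im=grab_frame("top")[:,:,::-1][140:260,260:400];side=grab_frame("side")[:,:,::-1][180:250,270:360]
cv2.imwrite("pics/c4.png",np.hstack([cv2.resize(im,(420,360),interpolation=cv2.INTER_CUBIC),cv2.resize(side,(463,360),interpolation=cv2.INTER_CUBIC)[:,:380]]))
print("ap",go(face(0,.18,q[1]),RT), face(0,.18,q[1]),RT.as_euler("xyz"))
E
```

```text
[ 0.45891292 -0.09870556  0.2515532 ] [-3.14090958 -0.00664379 -0.15597831]
paddle top world [0.60953588 0.07107152 0.14      ]
in tumbler [-0.07410446  0.09219567  0.14      ] expect x -0.07558799999999999
ap [0.1128, -0.3489, 0.023, 0.0351, 0.2895, -0.1112] [0.5406462  0.06520175 0.23644737] [ 3.14159265 -0.61086524  0.085     ]
```

View pics/c4.png

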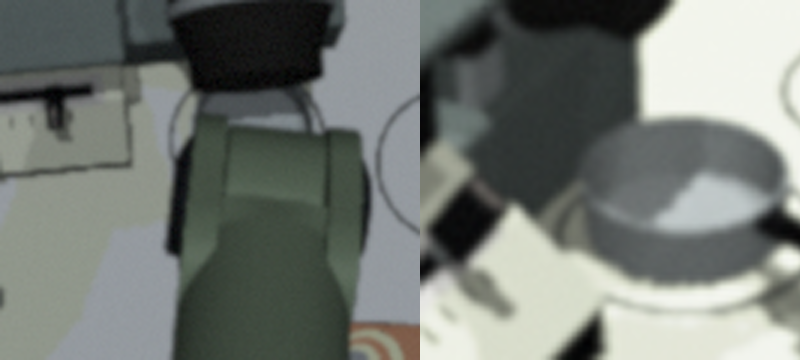

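The pan stands inside the ring in the side view. Next is the approach to the paddle.

>>> {"fn": "play_rows", "kwargs": {
  "deltas": [
    [0.1128,-0.3489,0.023,0.0351,0.2895,-0.1112,0.2],
    [0.1128,-0.3489,0.023,0.0351,0.2895,-0.1112,0.2],
    [0.1128,-0.3489,0.023,0.0351,0.2895,-0.1112,0.2],
    [0.1128,-0.3489,0.023,0.0351,0.2895,-0.1112,0.2],
    [0.1128,-0.3489,0.023,0.0351,0.2895,-0.1112,0.2],
    [0.1128,-0.3489,0.023,0.0351,0.2895,-0.1112,0.2],
    [0.1128,-0.3489,0.023,0.0351,0.2895,-0.1112,0.2],
    [0.1128,-0.3489,0.023,0.0351,0.2895,-0.1112,0.2]
  ]
}}

```text
clock: 5.65
position: [0.5425, 0.0646, 0.2469]
tool_rot: [-3.136, -0.589, 0.077]
force: [1.0, -0.4, -1.6]
grip_width: 0.068
finger_force: 0.0
```

Run:
```python
from fit import *
s=observe();print(s["position"],s["tool_rot"],s["qpos"])
print(go(face(0,.029,.0922),RT))
```

```text
[0.54247619 0.06463724 0.24690678] [-3.13576741 -0.58927141  0.07673149] [-0.31707923  0.16993672  0.02236771  2.27707157  0.77182529  0.16059741
 -2.52048252]
[-0.0081, -0.001, 0.3173, -0.0006, 0.0103, -0.0033]
```

>>> {"fn": "play_rows", "kwargs": {
  "deltas": [
    [0,0,-0.05,0,0,-0.07,0.2],
    [0,0,-0.05,0,0,-0.14,0.2],
    [0,0,-0.05,0,0,-0.21,0.2],
    [0,0,-0.05,0,0,-0.28,0.2],
    [0,0,-0.05,0,0,-0.35,0.2],
    [0,0,-0.05,0,0,-0.42,0.2],
    [0,0,-0.05,0,0,-0.49,0.2],
    [0,0,-0.05,0,0,-0.56,0.2],
    [0,0,-0.05,0,0,-0.63,0.2],
    [0,0,-0.05,0,0,-0.7,0.2]
  ]
}}

```text
clock: 6.65
position: [0.5289, 0.0634, 0.2681]
tool_rot: [2.555, -0.061, 1.567]
force: [0.4, -0.6, -1.1]
grip_width: 0.0687
finger_force: 0.0
```

```bash
cat >> fit.py <<'E'
RF=RT*R.from_euler("z",np.pi)
E
python3 - <<'E'
from fit import *
s=observe();print(s["position"],s["tool_rot"],s["qpos"])
print(go(face(0,.18,.0922),RF))
E
```

```text
[0.52892606 0.06337178 0.26810089] [ 2.55460847 -0.06118092  1.56723057] [ 0.01508477  0.12176968 -0.3449777   2.26505653  0.74894251  0.24618673
 -1.02130636]
[-0.0001, -0.0156, 0.0658, -0.0078, -0.0083, -0.8013]
```

>>> {"fn": "play_rows", "kwargs": {
  "deltas": [
    [0,-0.0156,0.0658,-0.0078,-0.0083,-0.8013,0.2],
    [0,-0.0156,0.0658,-0.0078,-0.0083,-0.8013,0.2],
    [0,-0.0156,0.0658,-0.0078,-0.0083,-0.8013,0.2],
    [0,-0.0156,0.0658,-0.0078,-0.0083,-0.8013,0.2],
    [0,-0.0156,0.0658,-0.0078,-0.0083,-0.8013,0.2],
    [0,-0.0156,0.0658,-0.0078,-0.0083,-0.8013,0.2],
    [0,-0.0156,0.0658,-0.0078,-0.0083,-0.8013,0.2],
    [0,-0.0156,0.0658,-0.0078,-0.0083,-0.8013,0.2],
    [0,-0.0156,0.0658,-0.0078,-0.0083,-0.8013,0.2],
    [0,-0.0156,0.0658,-0.0078,-0.0083,-0.8013,0.2]
  ]
}}

```text
clock: 7.65
position: [0.5406, 0.0649, 0.2363]
tool_rot: [2.98, 0.589, 2.935]
force: [0.6, 0.7, -0.1]
grip_width: 0.0684
finger_force: 0.0
```

Run:
```python
from fit import *
s=observe();print(s["position"],s["tool_rot"],s["qpos"])
print(go(face(0,.15,.0922),RF))
```

```text
[0.54057525 0.06493679 0.23630689] [2.97953511 0.5890149  2.93514845] [ 0.00270391  0.20045392 -0.34771857  2.29336472  1.28649587  0.21161837
 -0.12176063]
[-0.0003, 0.0008, 0.0599, -0.0016, -0.001, -0.1152]
```

>>> {"fn": "play_rows", "kwargs": {
  "deltas": [
    [0,0.0008,0.02,-0.0016,-0.001,-0.1152,0.2],
    [0,0.0008,0.04,-0.0016,-0.001,-0.1152,0.2],
    [0,0.0008,0.06,-0.0016,-0.001,-0.1152,0.2],
    [0,0.0008,0.06,-0.0016,-0.001,-0.1152,0.2],
    [0,0.0008,0.06,-0.0016,-0.001,-0.1152,0.2]
  ]
}}

```text
clock: 8.15
position: [0.5575, 0.0668, 0.2119]
tool_rot: [3.141, 0.611, -3.058]
force: [-0.6, -0.3, 0.3]
grip_width: 0.0686
finger_force: 0.0
```

Run:
```python
from fit import *
s=observe();print(s["position"],s["tool_rot"],s["qpos"])
print(go(face(0,.08,.0922),RF),go(face(0,.029,.0922),RF))
```

```text
[0.55746742 0.06676634 0.21189526] [ 3.14084058  0.61083617 -3.05845615] [-8.69663335e-04  2.75664559e-01 -3.43217947e-01  2.28360678e+00
  1.60749997e+00  2.16861090e-01 -1.90167081e-01]
[-0.0005, -0.0002, 0.1404, -0.0002, -0.0, -0.0007] [-0.0005, -0.0002, 0.2424, -0.0002, -0.0, -0.0007]
```

>>> {"fn": "play_rows", "kwargs": {
  "deltas": [
    [0,0,0.035,0,0,0,0.2],
    [0,0,0.07,0,0,0,0.2],
    [0,0,0.105,0,0,0,0.2],
    [0,0,0.14,0,0,0,0.2],
    [0,0,0.14,0,0,0,0.2]
  ]
}}

```text
clock: 8.65
position: [0.5977, 0.07, 0.1536]
tool_rot: [-3.141, 0.61, -3.056]
force: [-0.5, 0.3, 0.7]
grip_width: 0.0679
finger_force: 0.0
```

Run:
```python
from fit import *
s=observe();print(s["position"],s["tool_rot"],s["qpos"])
print(go(face(0,.029,.0922),RF))
top=grab_frame("top")[:,:,::-1][130:220,220:320];side=grab_frame("side")[:,:,::-1][180:270,220:320]
cv2.imwrite("pics/c5.png",cv2.resize(np.hstack([top,side]),(800,360),interpolation=cv2.INTER_CUBIC))
```

```text
[0.59767389 0.07000632 0.15362973] [-3.1406352   0.60981348 -3.05608102] [ 0.09615004  0.4656554  -0.46149754  2.22979215  1.97494182  0.32810515
 -0.50156225]
[-0.0014, 0.0002, 0.1007, -0.0003, -0.0005, 0.0002]
```

View pics/c5.png

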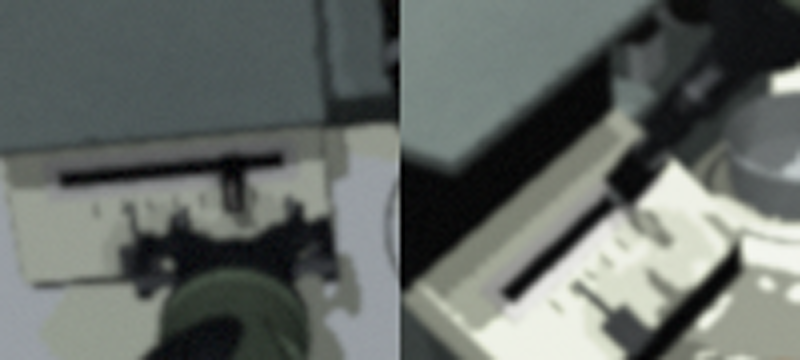

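Fingers at top-half x≈180 and 293 straddle the paddle at x≈233; orientation matches. Slot ends at (60,180) and (283,159). Continuing down and working out the travel.

>>> {"fn": "play_rows", "kwargs": {
  "deltas": [
    [0,0,0.03,0,0,0,0.2],
    [0,0,0.06,0,0,0,0.2],
    [0,0,0.085,0,0,0,0.2],
    [0,0,0.1,0,0,0,0.2],
    [0,0,0.1,0,0,0,0.5],
    [0,0,0.1,0,0,0,0.8],
    [0,0,0.1,0,0,0,1],
    [0,0,0.1,0,0,0,1],
    [0,0,0.1,0,0,0,1],
    [0,0,0.1,0,0,0,1]
  ],
  "newtons": 20
}}

```text
clock: 9.75
position: [0.6263, 0.0733, 0.1149]
tool_rot: [-3.139, 0.613, -3.051]
force: [-6.7, -0.3, 9.1]
grip_width: 0.0158
finger_force: 26.0
```

Run:
```python
from fit import *
T=lambda u,v:("top",200+(u+.5)/3-.5,140+(v+.5)/3-.5)
S=lambda u,v:("side",160+(u+.5)/4-.5,160+(v+.5)/4-.5)
T5=lambda u,v:("top",220+(u+.5)/4-.5,130+(v+.5)/4-.5)
S5=lambda u,v:("side",120+(u+.5)/4-.5,180+(v+.5)/4-.5)
s=observe();print(s["clock"],s["position"],s["tool_rot"],s["grip_width"],s["finger_force"],s["force"],s["qpos"])
tl=lambda x:Rz.inv().apply(x-[P[0],P[1],0])
print("tcp in tumbler",tl(s["position"]))
def pl(o,off):
    a,d=ray(*o);a=tl(a);d=Rz.inv().apply(d);t=(np.array([-.04,.14,.089])+off*n-a)@n/(d@n);return np.round((a+t*d)*1000,1)
for nm,o,off in [("slotL",T(104,104),0),("slotR",T(273,89),0),("slotL5",T5(60,180),0),("slotR5",T5(283,159),0),("slotLs",S(345,377),0),("slotLs5",S5(508,297),0),
 ("tip",T(158,125),.003),("plate",T(164,167),.003),("tip5",T5(130,208),.003),("tips",S(418,365),.003),("plates",S(468,412),.003),("tips5",S5(580,285),.003),("plates5",S5(628,325),.003)]:
    print(nm,pl(o,off))
```

```text
9.75 [0.6262611  0.07334969 0.11490271] [-3.13857991  0.61326473 -3.05091731] 0.01577638574848202 25.985524356365204 [-6.73795106 -0.25650674  9.10282069] [ 0.12805172  0.58891052 -0.50376851  2.17920128  2.09043431  0.40031148
 -0.56724706]
tcp in tumbler [-0.05724621  0.09304569  0.11490271]
slotL [-38.  225.4  90.4]
slotR [-38.9  55.8  89.8]
slotL5 [-38.9 224.6  89.8]
slotR5 [-38.9  56.7  89.7]
slotLs [-39.3 228.4  89.5]
slotLs5 [-40.4 226.7  88.7]
tip [-61.8 174.5  77.4]
plate [-100.2  174.6   50.5]
tip5 [-62.6 175.2  76.9]
tips [-64.1 180.2  75.8]
plates [-102.4  179.7   49. ]
tips5 [-64.9 179.   75.2]
plates5 [-99.7 175.3  50.9]
```

>>> {"fn": "play_rows", "kwargs": {
  "deltas": [
    [0,0.01,-0.002,0,0,0,1],
    [0,0.03,-0.002,0,0,0,1],
    [0,0.055,-0.002,0,0,0,1],
    [0,0.08,-0.002,0,0,0,1],
    [0,0.105,-0.002,0,0,0,1],
    [0,0.13,-0.002,0,0,0,1],
    [0,0.15,-0.002,0,0,0,1],
    [0,0.165,-0.002,0,0,0,1],
    [0,0.165,-0.002,0,0,0,1],
    [0,0.165,-0.002,0,0,0,1]
  ]
}}

```text
clock: 10.75
position: [0.6191, 0.1557, 0.1151]
tool_rot: [-3.139, 0.613, -3.051]
force: [12.6, 3.7, -11.6]
grip_width: 0.0156
finger_force: 22.4
```

Run:
```python
from fit import *
s=observe();print(s["clock"],s["position"],s["tool_rot"],s["grip_width"],s["finger_force"],s["force"],s["qpos"])
tl=lambda x:Rz.inv().apply(x-[P[0],P[1],0])
print("tcp in tumbler",tl(s["position"]))
```

```text
10.75 [0.61909183 0.15573776 0.11507831] [-3.13893698  0.61334019 -3.0513975 ] 0.01555618698497316 22.38380938768387 [ 12.63388491   3.68145216 -11.56120276] [-0.05326556  0.59985781 -0.50574394  2.15180815  1.92525327  0.4852362
 -0.55588157]
tcp in tumbler [-0.05739505  0.17574496  0.11507831]
```

>>> {"fn": "play_rows", "kwargs": {
  "deltas": [
    [0,0,0,0,0,0,0.8],
    [0,0,0,0,0,0,0.6],
    [0,0,0,0,0,0,0.4],
    [0,0,0,0,0,0,0.3],
    [0,0,-0.06,0,0,0,0.3],
    [0,0,-0.14,0,0,0,0.3],
    [0,0,-0.22,0,0,0,0.3],
    [0,0,-0.3,0,0,0,0.3],
    [0,0,-0.36,0,0,0,0.3],
    [0,0,-0.36,0,0,0,0.3]
  ]
}}

```text
clock: 11.75
position: [0.5144, 0.1469, 0.2656]
tool_rot: [-3.14, 0.617, -3.052]
force: [0.9, -1.3, -0.8]
grip_width: 0.0602
finger_force: 0.0
```

Run:
```python
from fit import *
s=observe();print(s["clock"],s["position"],s["force"],s["qpos"])
top=grab_frame("top")[:,:,::-1][130:230,220:320];side=grab_frame("side")[:,:,::-1][205:305,215:315]
t2=grab_frame("top")[:,:,::-1][150:230,290:390]; cv2.imwrite("pics/raw6t.png",grab_frame("top")[:,:,::-1]);cv2.imwrite("pics/raw6s.png",grab_frame("side")[:,:,::-1])
z=lambda a,w,h:cv2.resize(a,(w,h),interpolation=cv2.INTER_CUBIC)
cv2.imwrite("pics/c6.png",np.hstack([z(top,400,400),z(side,400,400)]))
cv2.imwrite("pics/c6.png",np.vstack([np.hstack([z(top,400,400),z(side,400,400)]),np.hstack([z(t2,200,160),z(grab_frame("side")[:,:,::-1][160:240,280:400],240,160),np.zeros((160,360,3),np.uint8)])]))
```

```text
11.75 [0.51442015 0.14693834 0.26555144] [ 0.9256127  -1.30996226 -0.78280383] [-0.09392705  0.1469972  -0.49704328  2.26847574  1.11304625  0.38088534
  0.11053411]
```

View pics/c6.png

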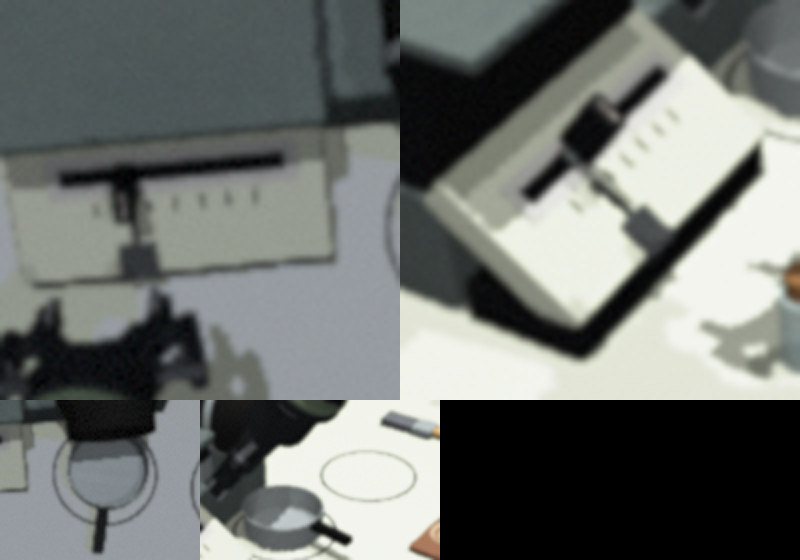

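Pan sits inside the ring in both views. Paddle (top half about x 113–136, y 170–222) is near the finger (137,225–245). I'll check the alignment numerically.

Run:
```python
from fit import *
from scipy.optimize import minimize
def box(c,yy):
    pts=[proj(c,face(sl,off,yy+dy)) for off in (.012,.062) for sl in (-.015,.015) for dy in (-.008,.008)]
    return cv2.convexHull(np.array(pts,np.float32))
for c,f0,f1 in (("top","pics/top0_raw.png","pics/raw6t.png"),("side","pics/side0_raw.png","pics/raw6s.png")):
  for f,y0 in ((f0,.092),(f1,.175)):
    im=cv2.cvtColor(cv2.imread(f),cv2.COLOR_BGR2GRAY).astype(np.float32); im=cv2.GaussianBlur(im,(0,0),.6)
    best=[]
    for dy in np.arange(-.012,.0121,.0005):
      for v in np.arange(-2,2.1,1):
        h=box(c,y0+dy)+np.float32([0,v]);
        K=4
        m=np.zeros((400*K,640*K),np.uint8);cv2.fillConvexPoly(m,((h+.5)*K).round().astype(int),255)
        m=cv2.resize(m,(640,400),interpolation=cv2.INTER_AREA)/255.
        # contrast: inside minus surrounding band
        ring=np.clip(cv2.dilate(m,np.ones((1,9)))-m,0,1)
        best.append(((im*m).sum()/m.sum()-(im*ring).sum()/ring.sum(),round(y0+dy,4),v))
    best.sort();print(c,f,best[:4])
# finger: dark line centroid across y at slopes 40..58 mm from lip
def fing(c,f):
    im=cv2.cvtColor(cv2.imread(f),cv2.COLOR_BGR2GRAY).astype(np.float32);out=[]
    for L in (.034,.040,.046,.052,.056):
        ys=np.arange(.160,.195,.0005); v=[]
        for y in ys:
            q=W(P,np.array([-.11,y,.04])+L*u+.003*n);m=proj(c,q);v.append(cv2.getRectSubPix(im,(1,1),(float(m[0]),float(m[1])))[0,0])
        v=np.array(v);out.append((round(ys[v.argmin()]*1000,1),int(v.min()),int(np.median(v))))
    return out
for c,f in (("top","pics/top0_raw.png"),("side","pics/side0_raw.png"),("top","pics/raw6t.png"),("side","pics/raw6s.png")):print(c,f,fing(c,f))
```

```text
top pics/top0_raw.png [(np.float64(-47.35329800720621), np.float64(0.093), np.float64(1.0)), (np.float64(-47.24281777931595), np.float64(0.093), np.float64(2.0)), (np.float64(-47.139691643370114), np.float64(0.0915), np.float64(2.0)), (np.float64(-47.03729201528795), np.float64(0.093), np.float64(0.0))]Traceback (most recent call last):
  File "<stdin>", line 12, in <module>
  File "<stdin>", line 4, in box
  File "h.py", line 14, in proj
    c,f=cam(n); q=R.from_euler("xyz",c["rotation"]).as_matrix().T@(np.asarray(p)-c["xyz"]); s=q[:2]/q[2]; s=s*(1+c["k1"]*(s@s))
        ~~~^^^
  File "h.py", line 5, in cam
    c=get_calibration(n); f=200/np.tan(np.radians(c["fovy"])/2); return c,f
ValueError: time passes only in moves, steps and waits
```

Calibration call limits; caching it.

```bash
sed -i 's/^def cam/import functools\n@functools.cache\ndef cam/' h.py
python3 - <<'E'
from fit import *
def box(c,yy):
    return cv2.convexHull(np.array([proj(c,face(sl,off,yy+dy)) for off in (.012,.062) for sl in (-.015,.015) for dy in (-.008,.008)],np.float32))
g=lambda f:cv2.cvtColor(cv2.imread(f),cv2.COLOR_BGR2GRAY).astype(np.float32)
def pad(c,f,y0):
    im=g(f);best=[];K=4
    for dy in np.arange(-.012,.0121,.0005):
      for v in (-1,0,1,2):
        h=box(c,y0+dy)+np.float32([0,v])
        m=np.zeros((400*K,640*K),np.uint8);cv2.fillConvexPoly(m,((h+.5)*K).round().astype(int),255)
        m=cv2.resize(m,(640,400),interpolation=cv2.INTER_AREA)/255.
        r=np.clip(cv2.dilate(m,np.ones((1,9)))-m,0,1)
        best.append(((im*m).sum()/m.sum()-(im*r).sum()/r.sum(),y0+dy,v))
    return [tuple(np.round(b,4).tolist()) for b in sorted(best)[:3]]
def fing(c,f):
    im=g(f);out=[]
    for L in (.034,.040,.046,.052,.056):
        ys=np.arange(.160,.195,.0005);v=[]
        for y in ys:
            m=proj(c,W(P,np.array([-.11,y,.04])+L*u+.003*n));v.append(cv2.getRectSubPix(im,(1,1),(float(m[0]),float(m[1])))[0,0])
        v=np.array(v);w=np.clip(np.median(v)-v-10,0,None);k=abs(ys-ys[v.argmin()])<.006
        out.append(round(float((ys*w*k).sum()/(w*k).sum()*1000),1))
    return out
for c in ("top","side"):
    for f,y in ((f"pics/{c}0_raw.png",.092),(f"pics/raw6{c[0]}.png",.175)): print(c,f,pad(c,f,y),fing(c,f))
E
```

```text
top pics/top0_raw.png [(-49.3605, 0.093, 1.0), (-49.199, 0.093, 2.0), (-49.174, 0.0935, 0.0)] [174.0, 174.1, 174.3, 174.3, 175.7]
top pics/raw6t.png [(-52.8536, 0.1725, 0.0), (-52.6441, 0.173, 0.0), (-52.5039, 0.172, 0.0)] [173.6, 172.3, 173.6, 176.0, 174.8]
side pics/side0_raw.png [(-95.9802, 0.104, 1.0), (-95.2007, 0.1025, 1.0), (-94.7036, 0.103, 1.0)] [179.1, 179.3, 179.8, 180.4, 181.4]
side pics/raw6s.png [(-102.2693, 0.177, 0.0), (-102.1954, 0.1755, 0.0), (-102.193, 0.1765, 0.0)] [177.8, 177.9, 178.6, 179.1, 180.5]
```

Run:
```python
from fit import *
g=lambda f:cv2.cvtColor(cv2.imread(f),cv2.COLOR_BGR2GRAY).astype(np.float32)
def prof(c,f,s,off,ys):
    im=g(f);return np.array([cv2.getRectSubPix(im,(1,1),tuple(map(float,proj(c,face(s,off,y)))))[0,0] for y in ys])
for c,f,y0 in (("top","pics/top0_raw.png",.092),("top","pics/raw6t.png",.175),("side","pics/side0_raw.png",.092),("side","pics/raw6s.png",.175)):
    ys=y0+np.arange(-.024,.0241,.002);print(c,f,"off .062")
    for s in (-.010,-.005,0,.005): print(s,prof(c,f,s,.062,ys).astype(int).tolist())
ys=np.arange(.164,.187,.001)
for c in ("top","side"):
    for s in (-.045,-.04,-.036): print(c,s,prof(c,f"pics/{c}0_raw.png",s,.003,ys).astype(int).tolist())
```

```text
top pics/top0_raw.png off .062
-0.01 [143, 143, 143, 143, 138, 131, 122, 105, 91, 78, 64, 57, 56, 60, 65, 74, 87, 106, 123, 136, 140, 141, 141, 141, 142]
-0.005 [143, 143, 142, 138, 127, 114, 103, 93, 81, 64, 42, 39, 43, 54, 50, 52, 61, 87, 109, 124, 129, 132, 131, 128, 128]
0 [143, 143, 140, 132, 118, 99, 89, 84, 74, 55, 37, 31, 42, 52, 55, 53, 64, 89, 109, 121, 125, 128, 125, 120, 115]
0.005 [142, 142, 139, 131, 119, 102, 93, 83, 69, 46, 33, 30, 48, 57, 59, 52, 67, 89, 111, 121, 127, 128, 125, 122, 119]
top pics/raw6t.png off .062
-0.01 [147, 141, 128, 115, 104, 97, 85, 68, 48, 51, 61, 75, 76, 81, 90, 112, 130, 143, 148, 150, 151, 150, 151, 151, 151]
-0.005 [141, 130, 116, 105, 99, 92, 78, 56, 39, 39, 56, 68, 68, 61, 70, 96, 119, 135, 143, 143, 141, 139, 142, 147, 150]
0 [133, 115, 101, 92, 91, 83, 68, 45, 33, 34, 54, 62, 61, 52, 65, 86, 112, 129, 139, 140, 131, 129, 133, 143, 150]
0.005 [143, 132, 118, 103, 89, 71, 51, 29, 27, 35, 51, 59, 58, 55, 66, 87, 111, 130, 138, 140, 135, 136, 141, 148, 150]
side pics/side0_raw.png off .062
-0.01 [50, 50, 50, 50, 50, 49, 49, 51, 56, 61, 73,
[... 887 characters left out ...]
3, 92, 89, 87, 85, 93, 104, 114, 122, 129, 136, 139, 140, 141, 142, 142]
top -0.04 [143, 143, 142, 139, 137, 130, 121, 111, 103, 96, 88, 89, 97, 106, 115, 124, 132, 138, 140, 142, 143, 143, 143]
top -0.036 [143, 143, 141, 139, 136, 128, 119, 111, 102, 92, 83, 91, 98, 106, 115, 124, 133, 137, 139, 141, 142, 142, 142]
side -0.045 [238, 238, 238, 238, 238, 237, 235, 230, 225, 217, 206, 189, 172, 155, 139, 130, 137, 149, 164, 181, 199, 211, 221]
side -0.04 [238, 238, 238, 238, 237, 237, 236, 232, 227, 220, 209, 195, 178, 161, 146, 137, 135, 145, 158, 175, 193, 209, 220]
side -0.036 [235, 235, 235, 235, 235, 235, 235, 233, 230, 224, 215, 202, 186, 169, 154, 144, 138, 145, 156, 170, 186, 200, 211]
```

Run:
```python
from fit import *
g=lambda f:cv2.cvtColor(cv2.imread(f),cv2.COLOR_BGR2GRAY).astype(np.float32)
def prof(c,f,s,off,ys):
    im=g(f);return np.array([cv2.getRectSubPix(im,(1,1),tuple(map(float,proj(c,face(s,off,y)))))[0,0] for y in ys])
tl=lambda x:Rz.inv().apply(x-[P[0],P[1],0])
def pl(o,off):
    a,d=ray(*o);a=tl(a);d=Rz.inv().apply(d);t=(np.array([-.04,.14,.089])+off*n-a)@n/(d@n);return np.round((a+t*d)*1000,1)
S6=lambda u,v:("side",215+(u-400+.5)/4-.5,205+(v+.5)/4-.5)
T6=lambda u,v:("top",220+(u+.5)/4-.5,130+(v+.5)/4-.5)
for nm,o in (("slotL",S6(527,195)),("slotR",S6(663,70)),("lipL",S6(578,328)),("lipR",S6(765,140)),("topL",S6(435,188)),("fing root",S6(628,210)),("fing mid",S6(615,196)),("plate c",S6(648,228)),("plate foot",S6(660,243)),
  ("TslotL",T6(60,180)),("TslotR",T6(284,158)),("TlipL",T6(33,285)),("TlipR",T6(333,260)),("Tfing",T6(137,235)),("Tplate c",T6(139,262))): print(nm,pl(o,.003 if "f" in nm[:2] or "plate" in nm else 0))
# slot ends numerically: profiles along the track
ys=np.arange(.045,.066,.0015);yl=np.arange(.215,.236,.0015)
for c,f in (("top","raw6t"),("side","raw6s")):
    for s in (-.002,.001): print(c,s,prof(c,f"pics/{f}.png",s,0,ys).astype(int).tolist(),prof(c,f"pics/{f}.png",s,0,yl).astype(int).tolist())
```

```text
slotL [-39.2 226.   89.5]
slotR [-39.5  58.7  89.3]
lipL [-109.8  275.5   40.1]
lipR [-112.1   39.3   38.5]
topL [ -3.  274.1 114.9]
fing root [-85.8 177.9  60.6]
fing mid [-75.2 176.9  68. ]
plate c [-100.9  177.2   50. ]
plate foot [-111.5  179.5   42.6]
TslotL [-38.9 224.6  89.8]
TslotR [-38.4  55.9  90.2]
TlipL [-107.9  258.1   41.4]
TlipR [-110.3   26.8   39.8]
Tfing [-81.1 172.9  63.9]
Tplate c [-99.6 174.4  50.9]
top -0.002 [115, 110, 107, 104, 103, 100, 93, 85, 71, 58, 48, 40, 38, 36, 35] [39, 39, 39, 40, 42, 53, 64, 80, 95, 104, 111, 114, 116, 115]
top 0.001 [102, 98, 97, 95, 93, 89, 82, 71, 56, 41, 29, 20, 15, 12, 12] [19, 19, 19, 19, 22, 34, 47, 64, 78, 87, 94, 96, 98, 98]
side -0.002 [175, 172, 168, 165, 160, 153, 144, 133, 120, 103, 86, 74, 62, 50, 43] [29, 28, 28, 28, 28, 31, 44, 58, 82, 108, 130, 145, 154, 157]
side 0.001 [161, 159, 157, 153, 148, 141, 132, 119, 104, 87, 70, 57, 43, 29, 25] [16, 17, 15, 15, 19, 21, 27, 46, 68, 91, 114, 131, 140, 146]
```

Run:
```python
from fit import *
P0=list(P)
def pr(c,p,w):
    k,f=cam(c);q=(R.from_rotvec(w)*R.from_euler("xyz",k["rotation"]).inv()).apply(np.asarray(p)-k["xyz"]);s=q[:2]/q[2];s=s*(1+k["k1"]*(s@s));return np.array([k["cx"]+f*s[0],k["cy"]+f*s[1]])
F=lambda P,s,off,y:W(P,np.array([-.04,y,.089])+off*n+s*u)
T=lambda u,v:("top",200+(u+.5)/3-.5,140+(v+.5)/3-.5)
S=lambda u,v:("side",160+(u+.5)/4-.5,160+(v+.5)/4-.5)
LL,LR,VL,VR,RI=(-.11,.265,.04),(-.11,.025,.04),(-.05,.27,.231),(-.05,.02,.231),(-.09,-.1,0)
pts=[(T(84,185),LL),(T(311,165),LR),(S(400,507),LL),(S(583,300),LR),(T(35,86),VL),(S(293,250),VL),(S(507,72),VR),(T(428,139.5),RI),(S(652,262),RI)]
old={c:lambda y,s,off,c=c:proj(c,face(s,off,y)) for c in("top","side")}
trk=[] # (cam, measured P0-frame y, s, off, var)
trk+=[("top",.0569,0,0,"R"),("top",.2250,0,0,"L"),("side",.0582,0,0,"R"),("side",.2278,0,0,"L"),("top",.1756,0,.062,"p"),("side",.1754,0,.062,"p")]
for s in(-.045,-.04,-.036): trk+=[("top",.1742,s,.003,"c"),("side",.1790,s,.003,"c")]
obs=[(c,proj(c,face(s,o,y)),proj(c,face(s,o,y+.001))-proj(c,face(s,o,y)),s,o,v) for c,y,s,o,v in trk]
tcp=np.array([.61909,.15574])
def f(x):
    Pp=x[:3];w={"top":x[3:6],"side":x[6:9]};h,yc,yp=x[9:]
    r=[(pr(o[0],W(Pp,q),w[o[0]])-o[1:])/1.0 for o,q in pts];r=[np.concatenate(r)]
    for c,m,d,s,o,v in obs:
        y={"R":.14-h,"L":.14+h,"p":yp,"c":yc}[v];e=pr(c,F(Pp,s,o,y),w[c])-m
        r.append([e@d/np.linalg.norm(d)/.5])
    a=R.from_euler("z",-Pp[2]).apply([tcp[0]-Pp[0],tcp[1]-Pp[1],0]);r.append([(a[1]-yp)/.0007])
    r.append(x[3:9]/.003);return np.concatenate(r)
r=least_squares(f,P0+[0]*6+[.084,.175,.175],x_scale=[.01,.01,.01]+[.003]*6+[.01]*3,loss="soft_l1")
C=np.linalg.inv(r.jac.T@r.jac);print(np.round(r.x,4),"diff mm",(r.x[11]-r.x[10])*1e3,"sd",1e3*np.sqrt(C[11,11]+C[10,10]-2*C[10,11]))
print(np.round(f(r.x)[:18].reshape(-1,2),1).tolist(),np.round(f(r.x)[18:],1).tolist())
```

```text
[ 6.922e-01 -1.250e-02  8.380e-02  1.000e-04  1.100e-03 -1.000e-04
 -1.100e-03 -0.000e+00 -4.000e-04  8.430e-02  1.743e-01  1.738e-01] diff mm -0.5361627740955444 sd 2.0249999538513914
[[-2.0, 0.0], [-0.0, -0.6], [0.9, -1.2], [1.6, 2.7], [-1.5, 0.4], [-0.1, -2.6], [0.8, -2.4], [0.0, 0.3], [-0.8, 0.2]] [-0.6, -0.3, 0.9, 0.3, -1.0, 1.5, 0.3, -0.3, 0.3, -0.3, 0.3, -0.3, -0.0, 0.0, 0.4, -0.0, -0.4, -0.0, -0.1]
```

```bash
python3 -c "
from workcell import *
print(job_done())"
```

```text
the job is handed in; nothing more can be done
None
```

The job is handed in at about 12 s on the robot's clock: the pan stands inside the grey ring below the mouth, and after that the paddle was slid to the clip and let go. By my estimate the paddle's middle is within about 0.5 mm of the clip's finger (uncertainty about 2 mm); I saw nothing else moved, but did not measure every bystander.

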